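Stand the leaning book back up in the row

ROBOT

A 7-joint arm with a two-finger parallel gripper is mounted at the origin on the work surface. World frame = base frame: x ahead of the robot, y to its left, z up, the work surface at z = 0. Lengths are in m, angles in rad, forces in N, time in s.
With the tool pointing down it reaches from about 0.4 to 0.85 m from the base axis. Payload 10.4 kg.
Tool frame: the origin (TCP) lies at the very end of the fingers, on their centre line; the grasp point (between the pads) lies 19 mm behind it; z points along the fingers, y is the direction in which the jaws open and shut (so a half turn about z gives the same grasp; the last joint's range is limited). The gripper opens to 87 mm and grips with 3 to 60 N. Pads are 19 mm wide; open, the fingers measure 117 mm over their backs; the gripper's body (75 mm by 190 mm) begins 51 mm behind the grasp point.
Start: joints at [1.121, 0.332, -0.065, 1.46, 0.022, 1.35, -0.088], TCP at [0.259, -0.569, 0.223] pointing down, gripper open.
Joint ranges: [-2.6, 2.6], [-0.5, 2.12], [-1.47, 1.34], [0.16, 2.42], [-1.27, 4.41], [0.06, 2.06], [-2.6, 2.6]. Speed limits (rad/s): [2.22, 2.22, 2.79, 2.79, 3.14, 3.14, 3.14].

INTERFACE

Orientations are given as a unit quaternion [x, y, z, w].
In Python, from bench import r, eyes, job gives the robot as it stands. The module is installed in compiled form; this text tells all that it offers.
- The arm moves only by the tool play_rows, never from a script. Its argument "motion" is a list of rows, each a list of 7 numbers: the shift along the tool's x, y, z as a fraction of full scale, then the turn, a rotation vector about the tool's x, y, z as a fraction of full scale, then the opening in per cent of the stroke, from 0 (shut) to 100 (fully open). A call has 1 to 5 rows; each row is the pose to reach, as a shift and turn from the pose commanded when the call began, along the tool's axes at that moment; what a row does not reach only later rows make up. Full scale, the value 1, is 0.2 m for a shift and 90 degrees for a turn. A row lasts 1/8 s, in which the tool goes at most 62.5 mm and 10.7 degrees, less where a joint would pass 70% of its speed; a pose out of reach is approached as far as the arm can. A call with a number of a shift or a turn outside -1 to 1 is refused whole. A call with a gripper value outside its range is refused whole. The fingers move at their own pace and stop on an object; "squeeze" is the grip in N (left out, the last holds). Time passes only in rows, so rows that repeat a pose let the fingers close. It gives the time, the measured TCP pose, the force and the opening at its end, in the units of the state.
- r.read_state(): the state, without advancing time (a new reading comes with each control period).
- eyes.camera(name): name is "side" or "top"; returns a dict with "image" (400x640x3 uint8, red, green, blue), "mtx" (3x3 intrinsics, pixels), "dist" ([k1, k2, p1, p2, k3] as OpenCV has them; the pictures are not rectified), "R" (3x3) and "t" (3): a world point X has camera coordinates R X + t. Camera axes: x right, y down, z forward; pixel columns grow to the right and rows downward; lengths in m; the calibration is good to about 2 mm. A picture is of the moment at which its call begins. There is no depth.
- job.close_job(): hands the job in, once; it reports no verdict.
Trained networks look in a picture, given as the dict that the camera call returned (one of the last four; its "shot" number tells which), for a name from the list of things; names that differ only in an ending like _2 or _b are one class to them, and where a whole thing is asked for, a point or a joint stands for the part that bears it (a point fixed in the world has none). Each returns a list of dicts, best first, with "p" (0 to 1); they miss things now and then, are a little off and sometimes report something else, mostly with a low value. They report only what shows in the picture. A call takes as long as a camera call. They do not tell look-alikes from the thing itself.
- eyes.regions_of(picture, label): "region" (400x640 bool, what is visible of it) and "xy" ([column, row] in pixels, amid what is visible of it).
- eyes.landmark_of(picture, label): "xy" ([column, row] in pixels: a listed point, or the origin of a listed thing).
The state is a dict: "time": time; "joint_positions": joint angles; "joint_vel": joint speeds; "joint_torque": joint torques, N m; "ee_pos": TCP position; "eef_rot": TCP orientation; "ft_force": force on the tool from outside, world axes, zero at the start; "torque": the same for the moment, N m; "width": finger opening in m.
Only numpy, scipy, OpenCV 4.12 (cv2) and the standard library are available. Lean on these libraries where they do the work, as an engineer would, in place of code of your own. Each camera call takes 0.05 s, during which the arm holds its last target. There are 200 camera calls.

TASK

The navy book at the end of the row has slipped: push it back upright, flat against the green book, with its spine in line with the green book's spine, and have the bookend slid up snug and square against its other side so that it cannot slip again. Only push things along the desk: do not pick up the book or the bookend, do not let the book fall flat, and leave the other books and the things on the desk where they are.

Things in the scene. Friction and masses are not known exactly. Their poses are not given: they have to be found in the camera images.
- navy_book: Loose navy hardback, 0.3 to 0.65 kg, 135 mm deep (own x, spine on the -x side), 34 mm thick (own y), 190 mm tall (own z). Origin: centre of the end it stands on. It starts leaning by 0.42 rad: top inner edge on the free face of the green book, standing on its lower inner edge, spine 15 to 40 mm proud of the row towards the robot. Stable as it leans; its own +y side faces away from the row.
- navy_spine (a point): Foot of the navy book's spine, middle of the thickness (67.5 mm to -x of the origin).
- navy_foot (a point): Middle of the navy book's lower outer edge (17 mm to +y of its origin), at the start 14 mm above the desk and 109 mm out from the green book's free face. Pushed here towards the row with a few newtons, the foot slides in, the top slides up the green book, and the book comes upright and stands by itself.
- green_book: Loose green hardback, free end of the row of upright books, 135 mm deep (own x; spine on the -x side, which faces the robot), 32 mm thick (own y), 204 mm tall. Origin: centre of its underside, on the desk. Its own +y points along the row, out of the free end, towards the navy book and the bookend. The row behind it (to -y) is backed by a white cube that cannot move.
- green_spine (a point): Point of the green book at the foot of its spine, middle of the thickness (67.5 mm to -x of the origin). All four standing books of the row have their spines in this line.
- bookend: Loose L-shaped bookend, 0.5 to 0.75 kg: oak upright 100 mm wide (own x), 14 mm thick, 105 mm tall, on a weighted steel foot 100 x 90 mm, 16 mm thick, that runs under the upright and away from the books (own +y). Origin: foot of the middle of its flat front face, which looks to own -y, to the books. Starts roughly square to the row; slides with 2 to 6 N pushed low, may tip if pushed high.
- tan_book: Loose tan hardback, 26 mm thick, 196 mm tall, second in the row. Origin: centre of its underside.
- maroon_book: Loose maroon hardback, 38 mm thick, 208 mm tall, third in the row. Origin: centre of its underside.
- grey_book: Loose grey hardback, 28 mm thick, 199 mm tall, fourth in the row, against the white cube. Origin: centre of its underside.
- white_cube: White open-fronted shelf cube with light grey top and edges, fixed to the desk, 190 mm deep, 200 mm wide (own y), 220 mm tall, with a potted plant in it. Origin: centre of its underside.
- mug: Loose blue mug, 80 mm across, 92 mm tall, handle on one side. Origin: centre of its underside.
- pen_cup: Loose dark steel pen cup, 72 mm across, 100 mm tall, with pens reaching 155 mm. Origin: centre of its underside.
- photo_frame: Loose standing photo frame, 130 mm wide, 180 mm tall, with a foot 80 mm deep behind. Origin: foot of the frame, middle.
- calculator: Loose black desk calculator lying flat, 150 x 90 x 17 mm. Origin: centre of its underside.
There are look-alikes about, which are no part of the job. Leave any turquoise or yellow look-alike of the bookend alone.

How it is judged:
At the end, for the whole second after the job is handed in: Navy book upright (3 deg), flat against the green book (gap under 6 mm, 4 deg), spines in line within 8 mm; bookend upright, its face within 6 mm of the navy book, square within 5 deg, within 60 mm of its middle; other books upright; all at rest (angle between each of navy_book, bookend's own z axis and vertical below 0.05 rad and height (world z) of navy_book below 0.005 m and y of navy_book in the frame of green_book between 0.029 and 0.039 m and angle between the y axis of navy_book and the y axis of green_book, either way round below 0.07 rad and x of navy_spine in the frame of green_spine between -0.008 and 0.008 m and y of bookend in the frame of navy_book between 0.013 and 0.023 m and x of bookend in the frame of navy_book between -0.06 and 0.06 m and angle between the y axis of bookend and the y axis of navy_book, either way round below 0.09 rad and linear speed of each of navy_book, bookend below 0.01 m/s and angle between each of green_book, tan_book, maroon_book, grey_book's own z axis and vertical below 0.06 rad); the robot touches nothing.
It fails at once if the navy book is lifted off the desk (height (world z) of navy_book above 0.018 m).
It fails at once if the navy book falls flat (angle between navy_book's own z axis and vertical above 0.9 rad).
It fails at once if the bookend is lifted or tipped over (height (world z) of bookend above 0.012 m or angle between bookend's own z axis and vertical above 0.4 rad).
It fails at once if one of the other books is shifted by more than 20 mm or tipped (distance of any of green_book, tan_book, maroon_book, grey_book from where it was at the start of the episode above 0.02 m or angle between any of green_book, tan_book, maroon_book, grey_book's own z axis and vertical above 0.25 rad).
It fails at once if a thing standing on the desk is shifted by more than 20 mm (distance of any of mug, pen_cup, photo_frame, calculator from where it was at the start of the episode above 0.02 m).
It also fails if it takes over 70 s, if anything falls off the work surface, if the arm or the gripper's body presses on something with over 40 N, if the wrist force passes 120 N, or if a joint passes its speed limit or range.

## Working session

There is one attempt and no reset: what is moved stays moved. The work goes in short steps, Python scripts to look and compute and a tool call to move; the robot and the scene stay as the last step left them, time stands still between calls to the robot, and variables do not carry over. Pictures are saved under pics/ and viewed, about 8 in all and at most 12, crops included, and the job is handed in when it is done.

Besides the shell and the picture viewer there is one more tool, called after "Call:" by a JSON object that holds its "name" and its "arguments". play_rows: Moves the arm, as the interface text tells. Shift numbers are shares of 0.2 m and turn numbers shares of 90 degrees, none past 1 either way. Its arguments: {"type":"object","properties":{"motion":{"type":"array","items":{"type":"array","items":{"type":"number"}}},"squeeze":{"type":"number"}},"required":["motion"]}

```bash
mkdir -p pics
cat > h.py <<'E'
import numpy as np, cv2
from bench import r, eyes, job
from scipy.spatial.transform import Rotation as Rn
def ray(c,xy):
    p=cv2.undistortPoints(np.array([[xy]],float),np.array(c["mtx"]),np.array(c["dist"]))[0,0]
    R=np.array(c["R"]);t=np.array(c["t"])
    return -R.T@t, R.T@np.array([p[0],p[1],1])
def at(c,xy,z=0):
    o,d=ray(c,xy); return o+d*(z-o[2])/d[2]
def tri(c1,x1,c2,x2):
    o1,d1=ray(c1,x1);o2,d2=ray(c2,x2)
    s=np.linalg.lstsq(np.c_[d1,-d2],o2-o1,rcond=None)[0]
    a=o1+d1*s[0];b=o2+d2*s[1]; return (a+b)/2,np.linalg.norm(a-b)
def px(c,X):
    return cv2.projectPoints(np.array(X,float).reshape(-1,3),cv2.Rodrigues(np.array(c["R"]))[0],np.array(c["t"],float),np.array(c["mtx"]),np.array(c["dist"]))[0][:,0]
def save(c,n,crop=None,k=1):
    im=np.ascontiguousarray(c["image"][:,:,::-1])
    if crop: im=im[crop[1]:crop[3],crop[0]:crop[2]]
    cv2.imwrite("pics/"+n,cv2.resize(im,None,fx=k,fy=k,interpolation=cv2.INTER_CUBIC))
E
python3 - <<'E'
from h import *
np.set_printoptions(precision=4,suppress=True)
s=r.read_state();print(s["time"],s["ee_pos"],s["eef_rot"])
C={n:eyes.camera(n) for n in("side","top")}
for n,c in C.items():
    save(c,n+"0.png"); print(n,"cam at",-np.array(c["R"]).T@np.array(c["t"]))
    for l in["navy_spine","navy_foot","navy_book","green_spine","green_book","bookend","white_cube","mug","pen_cup","photo_frame","calculator","grey_book"]:
        for d in eyes.landmark_of(c,l)[:3]: print(n,l,round(d["p"],2),np.round(d["xy"],1),at(c,d["xy"])[:2])
cv2.imwrite("pics/both0.png",np.vstack([cv2.resize(cv2.imread(f"pics/{n}0.png"),(480,300)) for n in C]))
E
```

```text
0.0 [ 0.2585 -0.5686  0.2217] [ 0.9773  0.2118 -0.0002 -0.0007]
side cam at [0.6519 0.3785 1.1798]
side navy_spine 0.67 [329.9 165.2] [ 0.4838 -0.0896]
side navy_foot 0.6 [307.2 181.2] [ 0.5532 -0.0608]
side green_book 0.7 [279.1 149.7] [ 0.6038 -0.167 ]
side bookend 0.96 [334.3 342.5] [0.5917 0.3478]
side bookend 0.83 [320.8 233.7] [0.555  0.0853]
side bookend 0.73 [361.9 176.7] [ 0.4109 -0.037 ]
side mug 0.96 [239.2 220.5] [ 0.7474 -0.0004]
side pen_cup 0.62 [265.  269.6] [0.7115 0.139 ]
side pen_cup 0.56 [427.  275.5] [0.3299 0.2526]
side photo_frame 0.9 [215.  164.7] [ 0.7779 -0.1671]
side calculator 0.77 [429. 277.] [0.3264 0.2573]
top cam at [ 0.4192 -0.0101  1.4334]
top navy_spine 0.96 [352.9 229.5] [ 0.4905 -0.0857]
top navy_foot 0.83 [344.3 210.7] [ 0.5468 -0.0602]
top navy_book 0.98 [345.7 206. ] [ 0.5609 -0.0644]
top navy_book 0.29 [389.1 209.4] [ 0.551  -0.1942]
top green_spine 0.97 [383.6 210.4] [ 0.5479 -0.1777]
top bookend 0.94 [294.9 212. ] [0.5425 0.0879]
top bookend 0.88 [337.1 258.1] [ 0.4055 -0.0386]
top bookend 0.81 [213.5 194.5] [0.595  0.3347]
top mug 0.74 [326.3 148. ] [ 0.7379 -0.0058]
top mug 0.64 [239.5 283.8] [0.3287 0.2503]
top mug 0.47 [351.2 226. ] [ 0.501  -0.0807]
top pen_cup 0.79 [278.6 159.1] [0.7036 0.1389]
top photo_frame 0.86 [381.9 138.1] [ 0.7687 -0.1749]
top photo_frame 0.51 [346.1 207.3] [ 0.557  -0.0656]
top calculator 0.88 [236.4 282.3] [0.333  0.2596]
```

View pics/side0.png

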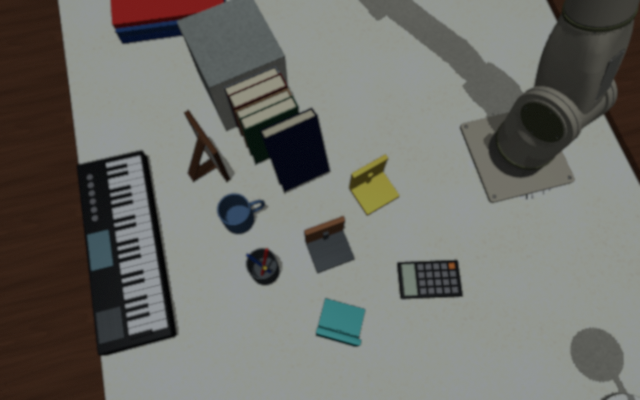

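View pics/top0.png

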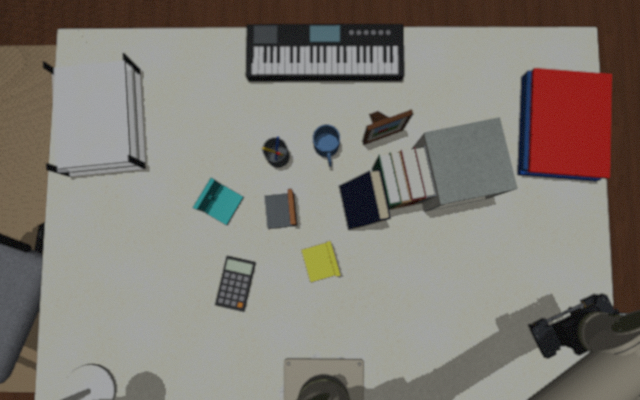

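Three bookends: oak with a dark steel foot (side 328,245, top 283,209), yellow (side 374,185, top 321,261) and turquoise (side 341,321, top 218,200). The oak/steel one fits the description. The navy book leans on the green at top (365,200), with the mug behind it at top (326,140). I'll confirm with one enlarged crop.

Run:
```python
from h import *
np.set_printoptions(precision=4,suppress=True)
C={n:eyes.camera(n) for n in("side","top")}
save(C["top"],"ct.png",(255,110,455,260),4)
save(C["side"],"cs.png",(195,60,395,210),4)
for n,c in C.items():
    for l in ["green_book","navy_book","bookend","tan_book","white_cube"]:
        for d in eyes.regions_of(c,l)[:2]:
            m=d["region"].astype(np.uint8); k,_=cv2.findContours(m,0,2); k=max(k,key=cv2.contourArea)
            print(n,l,round(d["p"],2),d["xy"],m.sum(),cv2.approxPolyDP(k,2.5,True)[:,0].tolist())
```

```text
side green_book 0.84 [261.0, 121.0] 1712 [[292, 95], [239, 119], [255, 164], [268, 158], [259, 131], [298, 112]]
side navy_book 0.91 [298.1, 148.7] 3800 [[312, 108], [260, 131], [284, 192], [330, 171], [318, 116]]
side navy_book 0.39 [257.1, 93.1] 997 [[281, 74], [229, 94], [232, 109], [286, 87]]
side bookend 0.89 [339.9, 323.0] 1712 [[326, 299], [316, 334], [358, 345], [365, 309]]
side bookend 0.63 [325.4, 243.0] 1897 [[342, 216], [305, 230], [305, 242], [318, 273], [354, 259]]
side tan_book 0.55 [260.5, 103.1] 503 [[290, 92], [283, 89], [237, 109], [238, 118], [284, 98]]
side white_cube 0.73 [225.6, 44.6] 7088 [[254, 0], [227, 0], [178, 21], [199, 75], [226, 130], [233, 128], [235, 123], [223, 91], [225, 85], [275, 65], [286, 80], [283, 54]]
top green_book 0.56 [390.1, 178.2] 756 [[388, 154], [379, 156], [373, 169], [381, 170], [387, 203], [391, 208], [400, 201]]
top navy_book 0.82 [363.7, 200.2] 2163 [[378, 170], [365, 172], [339, 187], [348, 228], [389, 218]]
top bookend 0.91 [221.3, 202.3] 1306 [[210, 178], [193, 207], [225, 224], [241, 196]]
top bookend 0.76 [278.9, 211.7] 1075 [[291, 189], [283, 194], [265, 195], [267, 228], [296, 225]]
top tan_book 0.81 [400.9, 179.2] 465 [[398, 152], [391, 155], [402, 200], [396, 207], [410, 199]]
top white_cube 0.84 [470.4, 160.5] 6571 [[499, 117], [426, 131], [413, 145], [426, 148], [436, 191], [434, 197], [422, 203], [424, 211], [490, 198], [516, 188], [515, 173]]
```

View pics/ct.png

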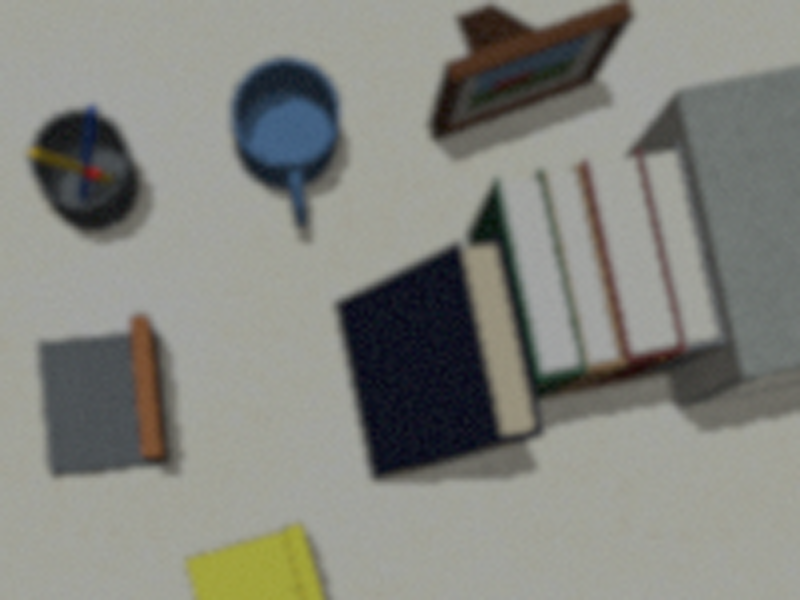

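View pics/cs.png

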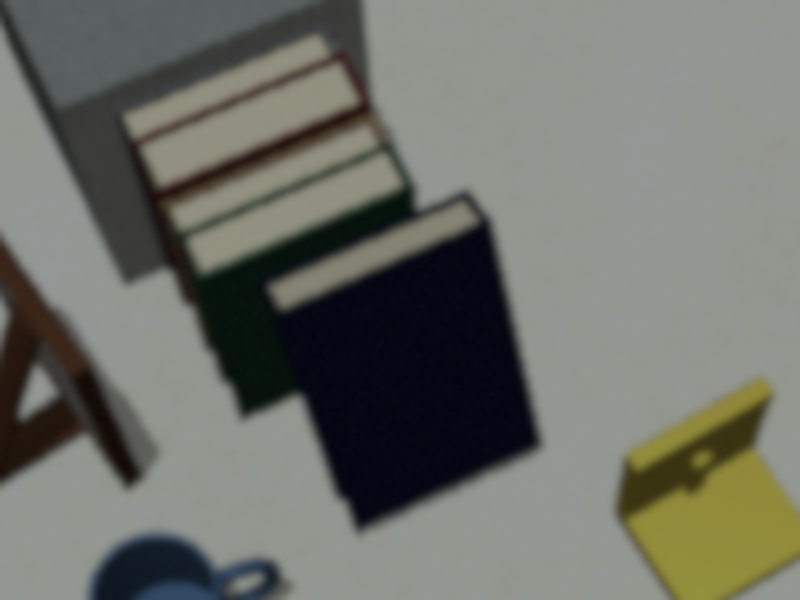

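The crops confirm it: the oak upright at ct (148,387) with its grey foot away from the books. Navy lower outer edge runs (338,302)–(375,477) in ct, and the green top edge (498,182)–(540,388). Next: convert to world.

Run:
```python
from h import *
np.set_printoptions(precision=4,suppress=True)
C={n:eyes.camera(n) for n in("side","top")}
T=lambda u,v:(255+u/4,110+v/4); S=lambda u,v:(195+u/4,60+v/4)
def seg(n,a,b):
    d=b-a; print(n,a[:2],b[:2],"len",np.linalg.norm(d),"yaw(deg) of x axis",np.degrees(np.arctan2(-d[1],-d[0])))
t,s=C["top"],C["side"]
seg("green top outer edge T",at(t,T(498,182),.204),at(t,T(540,388),.204))
seg("green top outer edge S",at(s,S(200,276),.204),at(s,S(411,192),.204))
seg("cube front top",at(t,T(680,95),.22),at(t,T(742,380),.22))
seg("navy low outer T",at(t,T(338,302),.014),at(t,T(375,477),.014))
seg("navy low outer S",at(s,S(360,530),.014),at(s,S(540,443),.014))
seg("navy top outer T",at(t,T(460,248),.187),at(t,T(500,440),.187))
seg("navy top outer S",at(s,S(285,313),.187),at(s,S(488,222),.187))
seg("bookend top front T",at(t,T(149,315),.105),at(t,T(165,458),.105))
seg("bookend foot end T",at(t,T(40,342),.016),at(t,T(53,474),.016))
seg("bookend top front S",at(s,(305,229.5),.105),at(s,(342.5,216),.105))
seg("bookend foot end S",at(s,(318,273),.016),at(s,(354,259.5),.016))
```

```text
green top outer edge T [ 0.6728 -0.1447] [ 0.5384 -0.1704] len 0.13681230327743274 yaw(deg) of x axis 10.81902244570195
green top outer edge S [ 0.6746 -0.1413] [ 0.547  -0.1632] len 0.12940984344398018 yaw(deg) of x axis 9.760934484199533
cube front top [ 0.7265 -0.2605] [ 0.5422 -0.2962] len 0.18773350205591763 yaw(deg) of x axis 10.939295173468674
navy low outer T [ 0.6209 -0.0455] [ 0.4905 -0.0728] len 0.13322938712634946 yaw(deg) of x axis 11.80248196563293
navy low outer S [ 0.6173 -0.0398] [ 0.4896 -0.0689] len 0.13093685992101226 yaw(deg) of x axis 12.848002094735234
navy top outer T [ 0.6323 -0.1212] [ 0.5061 -0.1463] len 0.12863404740163634 yaw(deg) of x axis 11.226405071462812
navy top outer S [ 0.6331 -0.1155] [ 0.5069 -0.1426] len 0.12914525376702127 yaw(deg) of x axis 12.116463106738316
bookend top front T [0.5986 0.0887] [0.4987 0.0767] len 0.10067501989918062 yaw(deg) of x axis 6.88597350525078
bookend foot end T [0.5903 0.1765] [0.4919 0.1653] len 0.09895114101223189 yaw(deg) of x axis 6.4791389726103485
bookend top front S [0.5964 0.0926] [0.5038 0.083 ] len 0.09309939384613092 yaw(deg) of x axis 5.940192202184092
bookend foot end S [0.5881 0.1826] [0.4943 0.1726] len 0.09432618670912901 yaw(deg) of x axis 6.0970001014038075
```

```bash
cat >> h.py <<'E'
PSI=np.radians(10.8); XH=np.array([np.cos(PSI),np.sin(PSI),0]); YH=np.array([-np.sin(PSI),np.cos(PSI),0]); ZH=np.array([0,0,1.])
def W(u,v,z): return u*XH+v*YH+z*ZH
def Rpush(th,yaw=0):   # jaws along row x, tip leaning towards -row y
    th=np.radians(th); z=-np.sin(th)*YH-np.cos(th)*ZH; y=XH; M=np.c_[np.cross(y,z),y,z]
    return Rn.from_rotvec([0,0,np.radians(yaw)])*Rn.from_matrix(M)
def Rspine(th,sgn=1):  # jaws along row y, tip leaning towards +row x
    th=np.radians(th); z=np.sin(th)*XH-np.cos(th)*ZH; y=sgn*YH; return Rn.from_matrix(np.c_[np.cross(y,z),y,z])
def cur():
    s=r.read_state(); return np.array(s["ee_pos"]),Rn.from_quat(s["eef_rot"])
def plan(wps,start=None):
    p,R=start or cur()
    for P,Q in wps:
        sh=R.inv().apply(P-p)/.2; rv=(R.inv()*Q).as_rotvec(); n=int(np.ceil(max(np.linalg.norm(P-p)/.06,np.degrees(np.linalg.norm(rv))/10,1)))
        print("rows",n,np.round(sh,3).tolist(),np.round(rv/(np.pi/2),3).tolist(),"->",np.round(P,3)); p,R=P,Q
E
python3 - <<'E'
from h import *
from scipy.spatial.transform import Slerp
p,R=cur(); Q=Rpush(28); S=Slerp([0,1],Rn.concatenate([R,Q]))
print(np.degrees((R.inv()*Q).magnitude()))
plan([(np.array([.33,-.47,.36]),S(.33)),(np.array([.45,-.31,.41]),S(.66)),(np.array([.53,-.13,.38]),Q),(W(.534,-.13,.25),Q),(W(.534,-.137,.1),Q),(W(.534,-.137,.014),Q)])
E
```

```text
80.57726965650886
rows 4 [0.529, -0.303, -0.687] [-0.068, -0.087, -0.274] -> [ 0.33 -0.47  0.36]
rows 4 [0.947, -0.044, -0.405] [-0.068, -0.087, -0.274] -> [ 0.45 -0.31  0.41]
rows 4 [0.973, 0.141, -0.161] [-0.07, -0.09, -0.282] -> [ 0.53 -0.13  0.38]
rows 3 [0.733, 0.189, 0.346] [0.0, 0.0, 0.0] -> [ 0.549 -0.028  0.25 ]
rows 3 [0.321, 0.0, 0.679] [0.0, 0.0, 0.0] -> [ 0.55  -0.035  0.1  ]
rows 2 [0.202, 0.0, 0.38] [0.0, 0.0, 0.0] -> [ 0.55  -0.035  0.014]
```

Call:
{"name": "play_rows", "arguments": {"motion": [[0.529,-0.303,-0.687,-0.068,-0.087,-0.274,100],[0.529,-0.303,-0.687,-0.068,-0.087,-0.274,100],[0.529,-0.303,-0.687,-0.068,-0.087,-0.274,100],[0.529,-0.303,-0.687,-0.068,-0.087,-0.274,100]]}}

```text
time: 2.5
ee_pos: [0.3339, -0.4676, 0.3646]
eef_rot: [0.904, 0.418, -0.053, 0.07]
ft_force: [-0.9, 0.3, -0.4]
width: 0.0873
```

Call:
{"name": "play_rows", "arguments": {"motion": [[0.947,-0.044,-0.405,-0.068,-0.087,-0.274,100],[0.947,-0.044,-0.405,-0.068,-0.087,-0.274,100],[0.947,-0.044,-0.405,-0.068,-0.087,-0.274,100],[0.947,-0.044,-0.405,-0.068,-0.087,-0.274,100],[0.947,-0.044,-0.405,-0.068,-0.087,-0.274,100]]}}

```text
time: 3.12
ee_pos: [0.4502, -0.3102, 0.4092]
eef_rot: [0.786, 0.595, -0.107, 0.128]
ft_force: [-0.6, -0.5, -0.7]
width: 0.0875
```

Call:
{"name": "play_rows", "arguments": {"motion": [[0.973,0.141,-0.161,-0.07,-0.09,-0.282,100],[0.973,0.141,-0.161,-0.07,-0.09,-0.282,100],[0.973,0.141,-0.161,-0.07,-0.09,-0.282,100],[0.973,0.141,-0.161,-0.07,-0.09,-0.282,100],[0.973,0.141,-0.161,-0.07,-0.09,-0.282,100]]}}

```text
time: 3.75
ee_pos: [0.5297, -0.1321, 0.3789]
eef_rot: [0.62, 0.747, -0.155, 0.185]
ft_force: [-0.2, -0.2, 0.3]
width: 0.0867
```

Run:
```python
from h import *
s=r.read_state();print(s["time"],s["ee_pos"],np.round(s["joint_positions"],2),s["ft_force"],s["width"])
p,R=cur();Q=Rpush(28);print(np.degrees((R.inv()*Q).magnitude()))
plan([(W(.534,-.12,.25),Q),(W(.534,-.137,.1),Q),(W(.534,-.137,.014),Q)])
```

```text
3.75 [ 0.52967716 -0.13213758  0.37886969] [ 0.47  0.06 -0.65  1.56  0.52  1.54 -0.01] [-0.23023568 -0.24055361  0.32432376] 0.0867003476355283
0.2918875130708515
rows 3 [0.784, 0.192, 0.313] [-0.003, -0.0, -0.001] -> [ 0.547 -0.018  0.25 ]
rows 3 [0.277, 0.0, 0.702] [0.0, 0.0, 0.0] -> [ 0.55  -0.035  0.1  ]
rows 2 [0.202, 0.0, 0.38] [0.0, 0.0, 0.0] -> [ 0.55  -0.035  0.014]
```

Tracking is accurate. Descend between book and bookend.

Call:
{"name": "play_rows", "arguments": {"motion": [[0.784,0.192,0.313,0,0,0,100],[0.784,0.192,0.313,0,0,0,100],[0.784,0.192,0.313,0,0,0,100],[0.784,0.192,0.313,0,0,0,100]]}}

```text
time: 4.25
ee_pos: [0.5463, -0.017, 0.2479]
eef_rot: [0.619, 0.747, -0.157, 0.184]
ft_force: [-0.5, -1.3, 0.2]
width: 0.087
```

Call:
{"name": "play_rows", "arguments": {"motion": [[0.277,0,0.702,0,0,0,100],[0.277,0,0.702,0,0,0,100],[0.277,0,0.702,0,0,0,100],[0.277,0,0.702,0,0,0,100]]}}

```text
time: 4.75
ee_pos: [0.5501, -0.0346, 0.1009]
eef_rot: [0.62, 0.747, -0.156, 0.185]
ft_force: [0.1, -0.2, 0.7]
width: 0.0869
```

Run:
```python
from h import *
s=r.read_state();print(s["time"],s["ee_pos"],s["ft_force"])
a,b=eyes.camera("top"),eyes.camera("side")
save(a,"t1.png",(240,110,440,260),3);save(b,"s1.png",(215,80,415,280),2)
A=cv2.imread("pics/t1.png");B=cv2.imread("pics/s1.png")
B=cv2.copyMakeBorder(B,0,50,0,0,0);cv2.imwrite("pics/ab1.png",cv2.resize(np.hstack([A,B]),None,fx=.79,fy=.79))
plan([(W(.534,-.137,.014),Rpush(28)),(W(.534,-.147,.014),Rpush(28)),(W(.534,-.175,.014),Rpush(28)),(W(.534,-.205,.014),Rpush(28)),(W(.534,-.223,.014),Rpush(28))])
```

```text
4.75 [ 0.55009487 -0.03456007  0.1008618 ] [ 0.07526649 -0.18139798  0.72335059]
rows 2 [0.203, -0.009, 0.397] [0.0, 0.0, -0.002] -> [ 0.55  -0.035  0.014]
rows 1 [-0.044, -0.0, 0.023] [0.0, 0.0, 0.0] -> [ 0.552 -0.044  0.014]
rows 1 [-0.124, 0.0, 0.066] [0.0, 0.0, 0.0] -> [ 0.557 -0.072  0.014]
rows 1 [-0.132, 0.0, 0.07] [0.0, 0.0, 0.0] -> [ 0.563 -0.101  0.014]
rows 1 [-0.079, 0.0, 0.042] [0.0, 0.0, 0.0] -> [ 0.566 -0.119  0.014]
```

View pics/ab1.png

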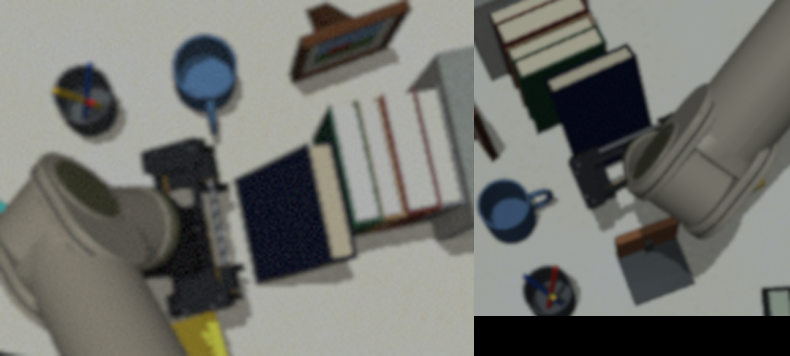

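The arm hovers over the gap. The body's ends come near the mug handle (view 213,135) and the yellow bookend (view 200,330), so I'll measure those clearances first.

Run:
```python
from h import *
np.set_printoptions(precision=4,suppress=True)
a,b=eyes.camera("top"),eyes.camera("side")
for c,n,z in((a,"top",.105),(b,"side",.105)):
    im=cv2.imread(f"pics/{n}0.png"); h=cv2.cvtColor(im,cv2.COLOR_BGR2HSV)
    m=((abs(h[:,:,0].astype(int)-29)<6)&(h[:,:,1]>120)&(h[:,:,2]>40)).astype(np.uint8)
    k,_=cv2.findContours(m,0,2);k=max(k,key=cv2.contourArea)
    for q in cv2.approxPolyDP(k,2,True)[:,0]:
        for zz in(.016,.105): X=at(c,q.astype(float),zz); print(n,q,zz,X[:2],"uv",X@XH,X@YH)
for q,c in(((330.5,169),a),((267.5,205),b)):
    X=at(c,q,.05);print("handle",X,X@XH,X@YH)
print(tri(a,(330.5,169),b,(267.5,205)))
```

```text
top [329 242] 0.016 [ 0.4527 -0.0145] uv 0.44199311660424145 -0.09905523811881337
top [329 242] 0.105 [ 0.4506 -0.0142] uv 0.43997926637095286 -0.0983880619135922
top [302 251] 0.016 [0.4261 0.0649] uv 0.4306652601111584 -0.01611665902250768
top [302 251] 0.105 [0.4256 0.0602] uv 0.42936267992798977 -0.020657151836286344
top [311 280] 0.016 [0.3418 0.0379] uv 0.34282024799867167 -0.026795502664624694
top [311 280] 0.105 [0.3466 0.0349] uv 0.34703340913921993 -0.03066547659804949
top [333 274] 0.016 [ 0.3594 -0.0263] uv 0.3481273466689571 -0.0932301065013257
top [333 274] 0.105 [ 0.3632 -0.0253] uv 0.35200727792267644 -0.09292868719460125
top [339 275] 0.016 [ 0.3566 -0.0439] uv 0.3420683911300159 -0.10992752525651667
top [339 275] 0.105 [ 0.3605 -0.0418] uv 0.3463287609611915 -0.10857768395732348
side [385 156] 0.016 [ 0.3391 -0.0722] uv 0.3195260052677615 -0.13440833096317534
side [385 156] 0.105 [ 0.363  -0.0377] uv 0.34948345809750847 -0.10503590766747582
side [352 175] 0.016 [ 0.4377 -0.0423] uv 0.422051000151956 -0.1236229536068094
side [352 175] 0.105 [ 0.4541 -0.0102] uv 0.444
[... 202 characters left out ...]
 [367 213] 0.016 [0.4295 0.0664] uv 0.434298228236984 -0.015280539232538345
side [367 213] 0.105 [0.4465 0.0902] uv 0.4554787532629131 0.004981874686341564
side [397 196] 0.016 [0.3423 0.042 ] uv 0.34413794197295355 -0.022932281220854847
side [397 196] 0.105 [0.366  0.0677] uv 0.3722132565467261 -0.0020847188638994096
side [381 171] 0.016 [ 0.3617 -0.0342] uv 0.3488594127959763 -0.10132504143332338
side [381 171] 0.105 [ 0.3839 -0.0026] uv 0.37657366432270295 -0.07448258258550407
handle [ 0.6644 -0.0184  0.05  ] 0.6491873302958932 -0.14254702805554959
handle [ 0.6678 -0.0059  0.05  ] 0.6548511135205968 -0.1308909761000171
(array([ 0.6693, -0.0181,  0.0159]), np.float64(0.002419867229681571))
```

Run:
```python
from h import *
Q=Rpush(28)
plan([(W(.547,-.137,.1),Q),(W(.547,-.137,.018),Q),(W(.547,-.175,.018),Q)])
```

```text
rows 1 [-0.001, 0.055, 0.02] [0.001, 0.0, -0.001] -> [ 0.563 -0.032  0.1  ]
rows 2 [0.192, 0.0, 0.362] [0.0, 0.0, 0.0] -> [ 0.563 -0.032  0.018]
rows 1 [-0.168, -0.0, 0.089] [0.0, 0.0, 0.0] -> [ 0.57  -0.069  0.018]
```

Call:
{"name": "play_rows", "arguments": {"motion": [[0,0.055,0,0,0,0,100],[0.1,0.055,0.2,0,0,0,100],[0.192,0.055,0.365,0,0,0,100],[0.192,0.055,0.365,0,0,0,100]]}}

```text
time: 5.45
ee_pos: [0.5601, -0.0308, 0.0168]
eef_rot: [0.618, 0.748, -0.156, 0.185]
ft_force: [-0.4, -0.1, 0.7]
width: 0.0871
```

Call:
{"name": "play_rows", "arguments": {"motion": [[-0.035,0,0.019,0,0,0,100],[-0.07,0,0.038,0,0,0,100],[-0.105,0,0.056,0,0,0,100],[-0.14,0,0.075,0,0,0,100],[-0.168,0,0.089,0,0,0,100]]}}

```text
time: 6.08
ee_pos: [0.5681, -0.0686, 0.0186]
eef_rot: [0.619, 0.747, -0.155, 0.186]
ft_force: [-0.3, 2.6, -1.3]
width: 0.0871
```

Run:
```python
from h import *
s=r.read_state();print(s["time"],s["ee_pos"],s["ft_force"],cur()[0]@XH,cur()[0]@YH)
a,b=eyes.camera("top"),eyes.camera("side")
save(a,"t2.png",(240,110,440,260),3);save(b,"s2.png",(215,80,415,280),2)
A=cv2.imread("pics/t2.png");B=cv2.imread("pics/s2.png")
B=cv2.copyMakeBorder(B,0,50,0,0,0);cv2.imwrite("pics/ab2.png",cv2.resize(np.hstack([A,B]),None,fx=.79,fy=.79))
```

```text
6.075 [ 0.56813459 -0.06859754  0.01858439] [-0.30983735  2.64742895 -1.27835155] 0.5452174703384143 -0.17384029896166842
```

View pics/ab2.png

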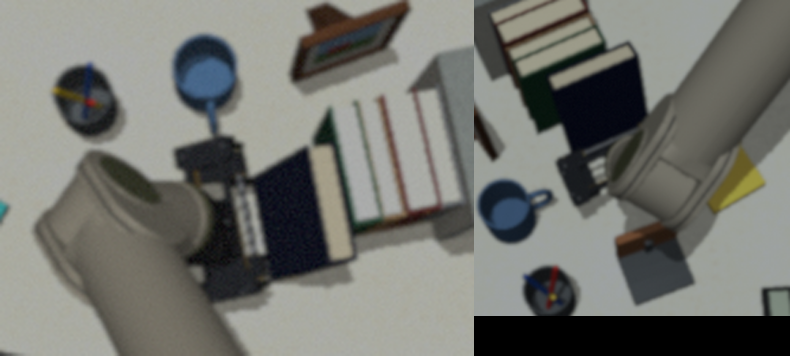

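The fingers are on the navy book's foot (view 255,230) with a 2.6 N push. The mug and the other bookends haven't moved. Continue.

Call:
{"name": "play_rows", "arguments": {"motion": [[-0.035,0,0.019,0,0,0,100],[-0.07,0,0.038,0,0,0,100],[-0.105,0,0.056,0,0,0,100],[-0.14,0,0.075,0,0,0,100],[-0.168,0,0.089,0,0,0,100]]}}

```text
time: 6.8
ee_pos: [0.5752, -0.1063, 0.0186]
eef_rot: [0.619, 0.747, -0.155, 0.186]
ft_force: [-0.9, 1.9, -1.4]
width: 0.0871
```

Call:
{"name": "play_rows", "arguments": {"motion": [[-0.012,0,0.006,0,0,0,100],[-0.023,0,0.012,0,0,0,100]]}}

```text
time: 7.05
ee_pos: [0.5762, -0.1107, 0.0186]
eef_rot: [0.619, 0.747, -0.155, 0.186]
ft_force: [-0.9, 3.3, -0.7]
width: 0.0866
```

Run:
```python
from h import *
np.set_printoptions(precision=4,suppress=True)
s=r.read_state();print(s["time"],s["ee_pos"],s["ft_force"],cur()[0]@XH,cur()[0]@YH)
a=eyes.camera("top");save(a,"t3.png",(290,110,440,240),5)
b=eyes.camera("side");save(b,"s3.png",(215,80,365,210),5)
```

```text
7.05 [ 0.5762 -0.1107  0.0186] [-0.8559  3.2521 -0.7213] 0.5452044564203365 -0.21668531920492484
```

View pics/s3.png

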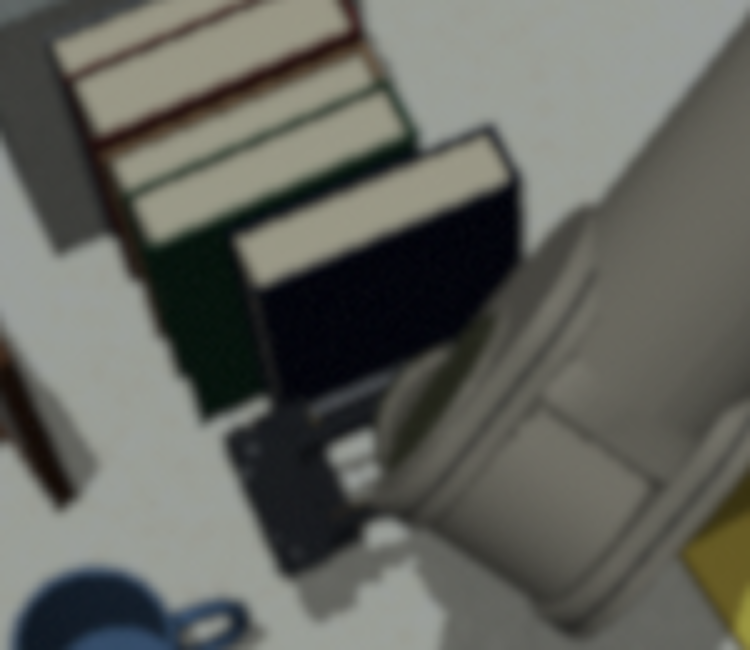

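Navy is rising (top at 375,205 in the crop) and still slightly leaning. The green's face is visible between them. A few more mm, slowly.

Call:
{"name": "play_rows", "arguments": {"motion": [[-0.011,0,0.006,0,0,0,100],[-0.022,0,0.012,0,0,0,100],[-0.022,0,0.012,0,0,0,100]]}}

```text
time: 7.52
ee_pos: [0.5771, -0.1159, 0.0186]
eef_rot: [0.619, 0.747, -0.155, 0.186]
ft_force: [0.3, 1.0, -1.3]
width: 0.0869
```

Call:
{"name": "play_rows", "arguments": {"motion": [[-0.009,0,0.005,0,0,0,100],[-0.018,0,0.01,0,0,0,100],[-0.018,0,0.01,0,0,0,100]]}}

```text
time: 7.9
ee_pos: [0.5779, -0.1183, 0.0184]
eef_rot: [0.618, 0.748, -0.154, 0.186]
ft_force: [-2.6, 6.4, 0.4]
width: 0.0872
```

Run:
```python
from h import *
np.set_printoptions(precision=4,suppress=True)
s=r.read_state();print(s["time"],s["ee_pos"],s["ft_force"],cur()[0]@XH,cur()[0]@YH)
a=eyes.camera("top");b=eyes.camera("side")
save(a,"t4.png",(340,130,440,230),4);save(b,"s4.png",(225,75,325,175),4)
cv2.imwrite("pics/ab4.png",np.hstack([cv2.imread("pics/t4.png"),cv2.imread("pics/s4.png")]))
```

```text
7.9 [ 0.5779 -0.1183  0.0184] [-2.5738  6.3921  0.4079] 0.5454777562089297 -0.2244631982463702
```

View pics/ab4.png

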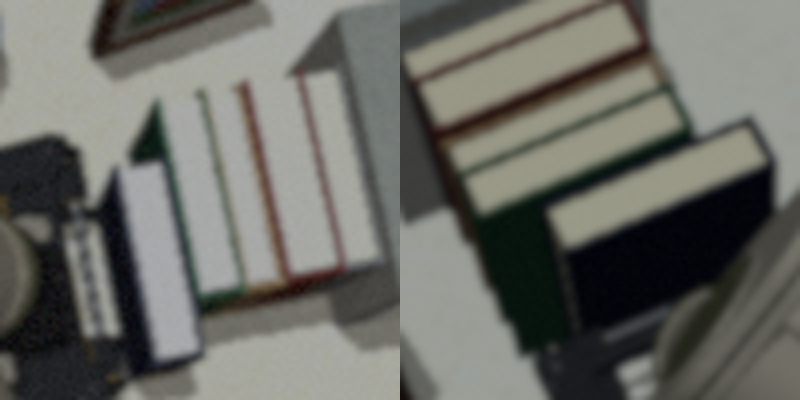

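Navy now stands upright against the green, its spine about 30 mm proud (t: bottom corner 175,362 vs green 205,300). Next: retreat, rise, and turn the tool for the spine push.

Run:
```python
from h import *
from scipy.spatial.transform import Slerp
p,R=cur(); Q=Rspine(25,-1); S=Slerp([0,1],Rn.concatenate([Rpush(28),Q]))
print(np.degrees((R.inv()*Q).magnitude()))
plan([(W(.545,-.205,.018),Rpush(28)),(W(.545,-.195,.2),Rpush(28)),(W(.52,-.195,.35),Rpush(28)),(W(.47,-.22,.36),S(.33)),(W(.42,-.25,.36),S(.66)),(W(.39,-.265,.33),Q),(W(.40,-.265,.15),Q),(W(.41,-.265,.03),Q)])
```

```text
101.51323409556811
rows 1 [0.087, -0.002, -0.044] [-0.001, -0.001, 0.001] -> [ 0.574 -0.099  0.018]
rows 4 [-0.383, 0.0, -0.827] [0.0, 0.0, 0.0] -> [ 0.572 -0.089  0.2  ]
rows 3 [-0.352, -0.125, -0.662] [0.0, 0.0, 0.0] -> [ 0.547 -0.094  0.35 ]
rows 4 [-0.134, -0.25, 0.015] [0.009, 0.152, 0.34] -> [ 0.503 -0.128  0.36 ]
rows 4 [-0.252, -0.144, 0.026] [0.009, 0.152, 0.34] -> [ 0.459 -0.167  0.36 ]
rows 4 [-0.186, -0.036, 0.122] [0.009, 0.156, 0.35] -> [ 0.433 -0.187  0.33 ]
rows 4 [-0.335, 0.0, 0.837] [0.0, 0.0, 0.0] -> [ 0.443 -0.185  0.15 ]
rows 3 [-0.208, -0.0, 0.565] [0.0, 0.0, 0.0] -> [ 0.452 -0.183  0.03 ]
```

Call:
{"name": "play_rows", "arguments": {"motion": [[0.04,0,-0.02,0,0,0,100],[0.087,0,-0.044,0,0,0,100],[0.087,0,-0.044,0,0,0,100]]}}

```text
time: 8.38
ee_pos: [0.5744, -0.0993, 0.0182]
eef_rot: [0.618, 0.748, -0.155, 0.186]
ft_force: [0.7, -0.6, -0.1]
width: 0.0871
```

Call:
{"name": "play_rows", "arguments": {"motion": [[-0.09,0,-0.2,0,0,0,100],[-0.383,0,-0.827,0,0,0,20],[-0.383,0,-0.827,0,0,0,20],[-0.383,0,-0.827,0,0,0,20],[-0.383,0,-0.827,0,0,0,20]]}}

```text
time: 9.0
ee_pos: [0.5728, -0.0909, 0.2005]
eef_rot: [0.619, 0.747, -0.155, 0.187]
ft_force: [-0.4, -0.3, -0.9]
width: 0.0546
```

Call:
{"name": "play_rows", "arguments": {"motion": [[-0.352,-0.125,-0.662,0,0,0,20],[-0.352,-0.125,-0.662,0,0,0,20],[-0.352,-0.125,-0.662,0,0,0,20],[-0.352,-0.125,-0.662,0,0,0,20]]}}

```text
time: 9.5
ee_pos: [0.5484, -0.0956, 0.3501]
eef_rot: [0.619, 0.747, -0.155, 0.186]
ft_force: [-0.2, -0.1, -0.6]
width: 0.0197
```

Call:
{"name": "play_rows", "arguments": {"motion": [[-0.134,-0.25,0.015,0.009,0.152,0.34,20],[-0.134,-0.25,0.015,0.009,0.152,0.34,20],[-0.134,-0.25,0.015,0.009,0.152,0.34,20],[-0.134,-0.25,0.015,0.009,0.152,0.34,20],[-0.134,-0.25,0.015,0.009,0.152,0.34,20]]}}

```text
time: 10.12
ee_pos: [0.5035, -0.129, 0.3583]
eef_rot: [0.808, 0.575, -0.033, 0.126]
ft_force: [0.7, 1.2, -0.7]
width: 0.0175
```

Call:
{"name": "play_rows", "arguments": {"motion": [[-0.252,-0.144,0.026,0.009,0.152,0.34,20],[-0.252,-0.144,0.026,0.009,0.152,0.34,20],[-0.252,-0.144,0.026,0.009,0.152,0.34,20],[-0.252,-0.144,0.026,0.009,0.152,0.34,20],[-0.252,-0.144,0.026,0.009,0.152,0.34,20]]}}

```text
time: 10.75
ee_pos: [0.4603, -0.167, 0.3595]
eef_rot: [0.929, 0.354, 0.093, 0.057]
ft_force: [0.1, 0.9, -0.4]
width: 0.017
```

Run:
```python
from h import *
np.set_printoptions(precision=4,suppress=True)
s=r.read_state();print(s["time"],s["ee_pos"],s["ft_force"],np.round(s["joint_positions"],2),s["width"])
p,R=cur(); Q=Rspine(25,-1);print(np.degrees((R.inv()*Q).magnitude()))
plan([(W(.39,-.265,.33),Q),(W(.40,-.265,.15),Q),(W(.41,-.265,.03),Q)])
a=eyes.camera("top");b=eyes.camera("side")
for n,c in(("t",a),("s",b)):
    for l in("navy_spine","green_spine"):
        for d in eyes.landmark_of(c,l)[:1]: X=at(c,d["xy"]);print(n,l,d["p"],d["xy"],"uv",X@XH,X@YH)
save(a,"t5.png",(340,130,440,230),4);save(b,"s5.png",(225,75,325,175),4)
cv2.imwrite("pics/ab5.png",np.hstack([cv2.imread("pics/t5.png"),cv2.imread("pics/s5.png")]))
```

```text
10.75 [ 0.4603 -0.167   0.3595] [ 0.1349  0.9461 -0.4307] [ 0.79 -0.16 -0.44  1.72 -0.11  1.36 -0.49] 0.016990893576913895
34.762830935229424
rows 4 [-0.188, -0.039, 0.119] [0.008, 0.158, 0.352] -> [ 0.433 -0.187  0.33 ]
rows 4 [-0.335, 0.0, 0.837] [0.0, 0.0, 0.0] -> [ 0.443 -0.185  0.15 ]
rows 3 [-0.208, -0.0, 0.565] [0.0, 0.0, 0.0] -> [ 0.452 -0.183  0.03 ]
t navy_spine 0.86 [375.8, 222.4] uv 0.4739537243029847 -0.24732423860799113
t green_spine 0.92 [384.8, 210.5] uv 0.5039537756386112 -0.28073157234565205
s navy_spine 0.98 [312.2, 141.0] uv 0.4707079487031478 -0.262503015407378
s green_spine 0.71 [320.3, 234.8] uv 0.5635590217565002 -0.018158431957658414
```

View pics/ab5.png

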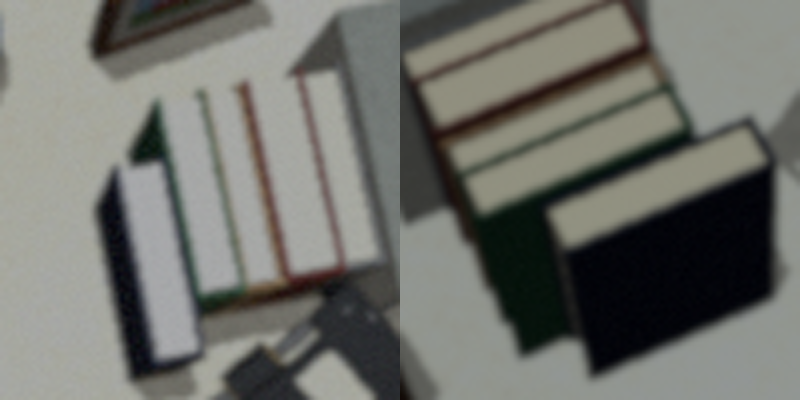

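Navy stands by itself. Its spine is at u≈0.472 against 0.504 for the green, so about 31 mm to push. Descend in front of the spine.

Call:
{"name": "play_rows", "arguments": {"motion": [[-0.188,-0.039,0.119,0.008,0.158,0.352,20],[-0.188,-0.039,0.119,0.008,0.158,0.352,20],[-0.188,-0.039,0.119,0.008,0.158,0.352,20],[-0.188,-0.039,0.119,0.008,0.158,0.352,20],[-0.188,-0.039,0.119,0.008,0.158,0.352,20]]}}

```text
time: 11.68
ee_pos: [0.4327, -0.1876, 0.3305]
eef_rot: [0.972, 0.091, 0.216, -0.02]
ft_force: [0.7, 0.3, -0.6]
width: 0.0174
```

Call:
{"name": "play_rows", "arguments": {"motion": [[-0.335,0,0.837,0,0,0,20],[-0.335,0,0.837,0,0,0,20],[-0.335,0,0.837,0,0,0,20],[-0.335,0,0.837,0,0,0,20]]}}

```text
time: 12.18
ee_pos: [0.4414, -0.1835, 0.1472]
eef_rot: [0.972, 0.091, 0.214, -0.023]
ft_force: [0.3, -0.4, 0.7]
width: 0.0176
```

Call:
{"name": "play_rows", "arguments": {"motion": [[-0.208,0,0.565,0,0,0,20],[-0.208,0,0.565,0,0,0,20],[-0.208,0,0.565,0,0,0,20],[-0.208,0,0.565,0,0,0,20]]}}

```text
time: 12.68
ee_pos: [0.4552, -0.1847, 0.0339]
eef_rot: [0.972, 0.09, 0.218, -0.02]
ft_force: [0.7, -0.2, 1.2]
width: 0.0176
```

Run:
```python
from h import *
np.set_printoptions(precision=4,suppress=True)
s=r.read_state();p,R=cur();print(s["time"],p@XH,p@YH,p[2],s["ft_force"],np.round(s["joint_positions"],2),s["width"])
Q=Rspine(25,-1);print(np.degrees((R.inv()*Q).magnitude()))
plan([(W(.45,-.265,.03),Q),(W(.485,-.265,.03),Q)])
```

```text
12.675 0.41255838577004117 -0.2667687341075587 0.03393846603202211 [ 0.724  -0.1772  1.1633] [ 0.83  0.09 -0.36  2.29 -0.54  0.47 -0.46] 0.017567241619851903
0.4056751438075242
rows 1 [0.161, -0.01, 0.098] [0.002, -0.004, -0.002] -> [ 0.492 -0.176  0.03 ]
rows 1 [0.159, 0.0, 0.074] [0.0, 0.0, 0.0] -> [ 0.526 -0.169  0.03 ]
```

Call:
{"name": "play_rows", "arguments": {"motion": [[0.08,-0.01,0.045,0,0,0,20],[0.161,-0.01,0.09,0,0,0,20]]}}

```text
time: 12.92
ee_pos: [0.4916, -0.1767, 0.0323]
eef_rot: [0.971, 0.09, 0.219, -0.018]
ft_force: [0.4, -0.3, 0.6]
width: 0.0174
```

Call:
{"name": "play_rows", "arguments": {"motion": [[0.032,0,0.015,0,0,0,20],[0.064,0,0.03,0,0,0,20],[0.096,0,0.045,0,0,0,20],[0.128,0,0.06,0,0,0,20],[0.155,0,0.072,0,0,0,20]]}}

```text
time: 13.55
ee_pos: [0.5227, -0.1687, 0.0279]
eef_rot: [0.972, 0.089, 0.217, -0.021]
ft_force: [-3.5, -0.4, 2.4]
width: 0.0173
```

Call:
{"name": "play_rows", "arguments": {"motion": [[0.011,0,0.005,0,0,0,20],[0.022,0,0.01,0,0,0,20],[0.022,0,0.01,0,0,0,20]]}}

```text
time: 13.92
ee_pos: [0.5273, -0.1678, 0.028]
eef_rot: [0.972, 0.089, 0.217, -0.021]
ft_force: [-2.0, -0.2, 1.7]
width: 0.0172
```

Run:
```python
from h import *
np.set_printoptions(precision=4,suppress=True)
s=r.read_state();p,R=cur();print(s["time"],p@XH,p@YH,p[2],s["ft_force"],s["torque"])
a=eyes.camera("top");b=eyes.camera("side")
for n,c in(("t",a),("s",b)):
    for l in("navy_spine","green_spine"):
        for d in eyes.landmark_of(c,l)[:1]: X=at(c,d["xy"]);print(n,l,d["p"],d["xy"],"uv",X@XH,X@YH)
save(a,"t6.png",(340,130,440,230),4);save(b,"s6.png",(225,75,325,175),4)
cv2.imwrite("pics/ab6.png",np.hstack([cv2.imread("pics/t6.png"),cv2.imread("pics/s6.png")]))
```

```text
13.925 0.486488981499494 -0.2636203103267186 0.027957682083771595 [-1.9691 -0.2223  1.7357] [-0.0666  0.7535  0.0433]
t navy_spine 0.65 [375.6, 213.7] uv 0.49962147300516624 -0.2518296783471959
t green_spine 0.63 [386.8, 210.5] uv 0.5028470225622729 -0.28660512586353476
s navy_spine 0.57 [303.6, 147.9] uv 0.500253116214168 -0.25397255552206927
```

View pics/ab6.png

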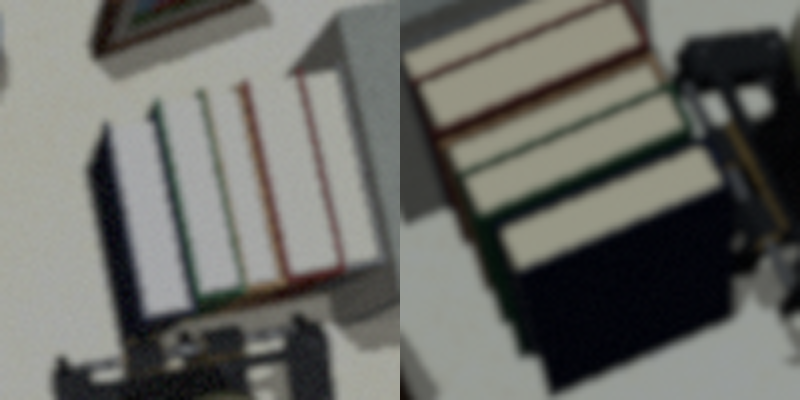

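Navy is nearly in line, still some 3–7 mm proud (t: navy front 190,318 vs green 200,305). A little more, watching force for contact with the green's spine.

Call:
{"name": "play_rows", "arguments": {"motion": [[0.009,0,0.004,0,0,0,20],[0.018,0,0.008,0,0,0,20],[0.018,0,0.008,0,0,0,20]]}}

```text
time: 14.6
ee_pos: [0.5313, -0.1672, 0.0281]
eef_rot: [0.972, 0.089, 0.217, -0.02]
ft_force: [-2.0, 0.1, 0.1]
width: 0.0179
```

Call:
{"name": "play_rows", "arguments": {"motion": [[0.005,0,0.002,0,0,0,20],[0.009,0,0.004,0,0,0,20],[0.009,0,0.004,0,0,0,20]]}}

```text
time: 14.98
ee_pos: [0.5331, -0.1668, 0.0281]
eef_rot: [0.972, 0.089, 0.217, -0.02]
ft_force: [-2.6, -0.0, -0.4]
width: 0.0175
```

Run:
```python
from h import *
np.set_printoptions(precision=4,suppress=True)
s=r.read_state();p,R=cur();print(s["time"],p@XH,p@YH,p[2],s["ft_force"],s["torque"])
a=eyes.camera("top");b=eyes.camera("side")
for n,c in(("t",a),("s",b)):
    for l in("navy_spine","green_spine","navy_book"):
        for d in eyes.landmark_of(c,l)[:1]: X=at(c,d["xy"]);print(n,l,d["p"],d["xy"],"uv",X@XH,X@YH)
save(a,"t7.png",(340,130,440,230),4);save(b,"s7.png",(225,75,325,175),4)
cv2.imwrite("pics/ab7.png",np.hstack([cv2.imread("pics/t7.png"),cv2.imread("pics/s7.png")]))
plan([(W(.44,-.265,.03),R),(W(.40,-.265,.15),R),(W(.40,-.265,.33),R)])
```

```text
14.975 0.492392158429106 -0.2636988890540726 0.028135453212293993 [-2.5627 -0.012  -0.4309] [-0.1715  0.9295  0.0639]
t navy_spine 0.56 [373.5, 212.5] uv 0.5043157549293933 -0.24636634326205709
t green_spine 0.57 [385.0, 207.8] uv 0.5118000429391273 -0.2829214378051361
t navy_book 0.94 [370.1, 191.1] uv 0.5695244863409108 -0.24892766269105376
s navy_spine 0.77 [301.4, 148.0] uv 0.5057111393284176 -0.25622836200189686
s navy_book 0.67 [300.4, 148.5] uv 0.5087522268979302 -0.256044128840915
rows 1 [-0.233, 0.008, -0.12] [0.0, 0.0, -0.0] -> [ 0.482 -0.178  0.03 ]
rows 3 [0.074, 0.0, -0.628] [0.0, 0.0, 0.0] -> [ 0.443 -0.185  0.15 ]
rows 4 [0.382, -0.001, -0.815] [0.0, 0.0, 0.0] -> [ 0.443 -0.185  0.33 ]
```

Call:
{"name": "play_rows", "arguments": {"motion": [[-0.117,0.004,-0.06,0,0,0,20],[-0.233,0.008,-0.12,0,0,0,20],[-0.28,0.008,-0.14,0,0,0,20]]}}

```text
time: 15.75
ee_pos: [0.4712, -0.1804, 0.0299]
eef_rot: [0.972, 0.089, 0.217, -0.02]
ft_force: [0.4, -0.9, 0.3]
width: 0.0173
```

```bash
cat > prof.py <<'E'
from h import *
np.set_printoptions(precision=4,suppress=True)
a=eyes.camera("top");b=eyes.camera("side")
for n,c in(("top",a),("side",b)):
    g=cv2.cvtColor(c["image"],cv2.COLOR_RGB2GRAY).astype(np.float32)
    def along(f,ts,z):
        P=px(c,[f(t) for t in ts]).astype(np.float32); return cv2.remap(g,P[:,0].reshape(1,-1),P[:,1].reshape(1,-1),cv2.INTER_LINEAR)[0]
    us=np.arange(.44,.70,.0005)
    for nm,vs,z in(("navy",(-.255,-.249,-.243),.190),("green",(-.287,-.282,-.277),.204),("tan",(-.313,-.311,-.309),.196)):
        I=np.mean([along(lambda t:W(t,v,z),us,z) for v in vs],0); m=I>100 if n=="top" else I>90
        i=np.where(I[ (us>.53)&(us<.6)].mean()*.72<I)[0]; j=i[(us[i]>.48)&(us[i]<.66)]
        # longest run about middle
        k=np.searchsorted(us,.565); ok=I>I[k-60:k+60].mean()*.72; lo=k
        while lo>0 and ok[lo]: lo-=1
        hi=k
        while hi<len(us)-1 and ok[hi]: hi+=1
        print(n,nm,"pages u",us[lo],us[hi])
    vs=np.arange(-.32,-.21,.0005)
    for u in(.52,.565,.615):
        I=along(lambda t:W(u,t,.19),vs,.19); k=np.searchsorted(vs,-.249); ok=I>I[k-10:k+10].mean()*.72; lo=hi=k
        while lo>0 and ok[lo]: lo-=1
        while hi<len(vs)-1 and ok[hi]: hi+=1
        print(n,"navy pages v at u",u,vs[lo],vs[hi])
        I=along(lambda t:W(u,t,.204),vs,.204); k=np.searchsorted(vs,-.282); ok=I>I[k-10:k+10].mean()*.72; lo=hi=k
        while lo>0 and ok[lo]: lo-=1
        while hi<len(vs)-1 and ok[hi]: hi+=1
        print(n,"   green pages v",vs[lo],vs[hi])
E
python3 prof.py
```

```text
top navy pages u 0.5070000000000001 0.6605000000000002
top green pages u 0.5075000000000001 0.6620000000000001
top tan pages u 0.5070000000000001 0.6695000000000002
top navy pages v at u 0.52 -0.26249999999999996 -0.23499999999999993
top    green pages v -0.298 -0.26949999999999996
top navy pages v at u 0.565 -0.26299999999999996 -0.23499999999999993
top    green pages v -0.2965 -0.26949999999999996
top navy pages v at u 0.615 -0.26249999999999996 -0.23499999999999993
top    green pages v -0.2965 -0.26849999999999996
side navy pages u 0.508 0.6340000000000001
side green pages u 0.5090000000000001 0.6355000000000002
side tan pages u 0.5085000000000001 0.6355000000000002
side navy pages v at u 0.52 -0.25999999999999995 -0.23499999999999993
side    green pages v -0.294 -0.26949999999999996
side navy pages v at u 0.565 -0.25999999999999995 -0.23449999999999993
side    green pages v -0.293 -0.26899999999999996
side navy pages v at u 0.615 -0.25999999999999995 -0.23449999999999993
side    green pages v -0.2925 -0.26849999999999996
```

The spines are aligned to about 1 mm and the books are parallel: page centres 34 mm apart, edges constant along the depth. Now the bookend: rise, turn back, and go behind its foot.

Run:
```python
from h import *
from scipy.spatial.transform import Slerp
p,R=cur(); Q=Rpush(0); S=Slerp([0,1],Rn.concatenate([R,Q]))
print(np.degrees((R.inv()*Q).magnitude()))
plan([(W(.405,-.265,.2),R),(W(.42,-.25,.34),R),(W(.45,-.13,.36),S(.35)),(W(.50,0,.36),S(.7)),(W(.548,.093,.30),Q),(W(.548,.093,.12),Q),(W(.548,.093,.010),Q)])
```

```text
93.05295356067163
rows 3 [0.251, -0.002, -0.822] [0.0, 0.0, 0.0] -> [ 0.447 -0.184  0.2  ]
rows 3 [0.365, -0.076, -0.602] [0.0, 0.0, 0.0] -> [ 0.459 -0.167  0.34 ]
rows 4 [0.175, -0.601, -0.028] [0.077, -0.077, -0.345] -> [ 0.466 -0.043  0.36 ]
rows 4 [0.537, -0.426, 0.125] [0.077, -0.077, -0.345] -> [0.491 0.094 0.36 ]
rows 3 [0.482, -0.02, 0.362] [0.066, -0.066, -0.296] -> [0.521 0.194 0.3  ]
rows 3 [0.0, 0.0, 0.9] [0.0, 0.0, 0.0] -> [0.521 0.194 0.12 ]
rows 2 [0.0, 0.0, 0.55] [0.0, 0.0, 0.0] -> [0.521 0.194 0.01 ]
```

Call:
{"name": "play_rows", "arguments": {"motion": [[0.251,0,-0.822,0,0,0,20],[0.251,0,-0.822,0,0,0,20],[0.251,0,-0.822,0,0,0,20],[0.251,0,-0.822,0,0,0,20]]}}

```text
time: 16.35
ee_pos: [0.4503, -0.1856, 0.2045]
eef_rot: [0.971, 0.09, 0.219, -0.018]
ft_force: [-0.2, -0.7, -0.5]
width: 0.0176
```

Call:
{"name": "play_rows", "arguments": {"motion": [[0.365,-0.076,-0.602,0,0,0,60],[0.365,-0.076,-0.602,0,0,0,60],[0.365,-0.076,-0.602,0,0,0,60],[0.365,-0.076,-0.602,0,0,0,60]]}}

```text
time: 16.85
ee_pos: [0.4605, -0.1668, 0.3397]
eef_rot: [0.972, 0.09, 0.217, -0.02]
ft_force: [0.1, -0.3, -0.9]
width: 0.0481
```

Call:
{"name": "play_rows", "arguments": {"motion": [[0.175,-0.601,-0.028,0.077,-0.077,-0.345,60],[0.175,-0.601,-0.028,0.077,-0.077,-0.345,60],[0.175,-0.601,-0.028,0.077,-0.077,-0.345,60],[0.175,-0.601,-0.028,0.077,-0.077,-0.345,60],[0.175,-0.601,-0.028,0.077,-0.077,-0.345,60]]}}

```text
time: 17.48
ee_pos: [0.4663, -0.0441, 0.3583]
eef_rot: [0.922, 0.357, 0.15, -0.015]
ft_force: [0.3, -1.4, -0.0]
width: 0.0523
```

Call:
{"name": "play_rows", "arguments": {"motion": [[0.537,-0.426,0.125,0.077,-0.077,-0.345,60],[0.537,-0.426,0.125,0.077,-0.077,-0.345,60],[0.537,-0.426,0.125,0.077,-0.077,-0.345,60],[0.537,-0.426,0.125,0.077,-0.077,-0.345,60],[0.537,-0.426,0.125,0.077,-0.077,-0.345,60]]}}

```text
time: 18.1
ee_pos: [0.4912, 0.0921, 0.3594]
eef_rot: [0.798, 0.599, 0.072, -0.007]
ft_force: [-0.7, -0.7, -0.2]
width: 0.0521
```

Call:
{"name": "play_rows", "arguments": {"motion": [[0.482,-0.02,0.362,0.066,-0.066,-0.296,60],[0.482,-0.02,0.362,0.066,-0.066,-0.296,60],[0.482,-0.02,0.362,0.066,-0.066,-0.296,60],[0.482,-0.02,0.362,0.066,-0.066,-0.296,60],[0.482,-0.02,0.362,0.066,-0.066,-0.296,60]]}}

```text
time: 18.73
ee_pos: [0.5211, 0.1924, 0.3002]
eef_rot: [0.64, 0.769, -0.0, 0.0]
ft_force: [0.0, -1.2, 0.4]
width: 0.0522
```

Run:
```python
from h import *
np.set_printoptions(precision=4,suppress=True)
s=r.read_state();p,R=cur();print(s["time"],p@XH,p@YH,p[2],s["ft_force"],np.round(s["joint_positions"],2),s["width"])
Q=Rpush(0);print(np.degrees((R.inv()*Q).magnitude()))
plan([(W(.548,.093,.15),Q),(W(.548,.093,.008),Q)])
```

```text
18.725 0.5479145034075422 0.09131735256604244 0.30024869771549484 [ 0.0232 -1.2417  0.4029] [ 0.31  0.25 -0.88  1.49  0.19  1.5  -0.39] 0.05223070245145145
0.3378885464265024
rows 3 [0.009, 0.0, 0.751] [0.0, 0.0, -0.004] -> [0.521 0.194 0.15 ]
rows 3 [0.0, 0.0, 0.71] [0.0, 0.0, 0.0] -> [0.521 0.194 0.008]
```

Call:
{"name": "play_rows", "arguments": {"motion": [[0.013,0,0.751,0,0,-0.004,60],[0.013,0,0.751,0,0,-0.004,60],[0.013,0,0.751,0,0,-0.004,60],[0.013,0,0.751,0,0,-0.004,60]]}}

```text
time: 19.23
ee_pos: [0.5195, 0.1945, 0.1488]
eef_rot: [0.636, 0.771, -0.002, -0.001]
ft_force: [0.3, -0.6, 0.5]
width: 0.0524
```

Call:
{"name": "play_rows", "arguments": {"motion": [[0,0,0.3,0,0,0,60],[0,0,0.55,0,0,0,60],[0,0,0.705,0,0,0,60],[0,0,0.705,0,0,0,60]]}}

```text
time: 19.73
ee_pos: [0.5199, 0.1954, 0.0088]
eef_rot: [0.636, 0.772, -0.001, -0.001]
ft_force: [-1.0, -0.9, 0.2]
width: 0.0528
```

Call:
{"name": "play_rows", "arguments": {"motion": [[-0.04,0,0,0,0,0,60],[-0.08,0,0,0,0,0,60],[-0.12,0,0,0,0,0,60],[-0.16,0,0,0,0,0,60],[-0.2,0,0,0,0,0,60]]}}

```text
time: 20.35
ee_pos: [0.5286, 0.1582, 0.01]
eef_rot: [0.634, 0.773, 0.001, -0.0]
ft_force: [-0.4, 4.7, 4.3]
width: 0.0523
```

Run:
```python
from h import *
np.set_printoptions(precision=4,suppress=True)
s=r.read_state();p,R=cur();print(s["time"],p@XH,p@YH,p[2],s["ft_force"],s["torque"])
a=eyes.camera("top");b=eyes.camera("side")
for n,c in(("t",a),("s",b)):
    for l in("bookend","mug"):
        for d in eyes.landmark_of(c,l)[:3]: X=at(c,d["xy"]);print(n,l,d["p"],d["xy"],X[:2],"uv",X@XH,X@YH)
save(a,"t8.png",(240,110,440,260),3);save(b,"s8.png",(215,80,415,280),2)
A=cv2.imread("pics/t8.png");B=cv2.imread("pics/s8.png")
B=cv2.copyMakeBorder(B,0,50,0,0,0);cv2.imwrite("pics/ab8.png",cv2.resize(np.hstack([A,B]),None,fx=.79,fy=.79))
```

```text
20.35 0.5488262770686168 0.0563152666144138 0.009977760967521395 [-0.4482  4.6997  4.2949] [1.218  0.0474 0.0774]
t bookend 0.9 [211.9, 196.8] [0.588  0.3393] uv 0.6411217356240263 0.2231521262736707
t bookend 0.86 [299.8, 206.9] [0.5579 0.0733] uv 0.5617526118344336 -0.03252391391769778
t bookend 0.86 [339.7, 259.5] [ 0.4014 -0.0463] uv 0.38565355749838154 -0.1207523088214171
t mug 0.73 [323.9, 144.0] [0.7503 0.0015] uv 0.7372960937582185 -0.13911756464231054
s bookend 0.89 [337.3, 341.5] [0.5843 0.3474] uv 0.6390466555243495 0.23174847819880356
s bookend 0.82 [316.2, 227.1] [0.5619 0.0657] uv 0.5642649072497335 -0.04077438846901679
s mug 0.69 [243.5, 215.1] [ 0.7339 -0.0118] uv 0.7186906556472592 -0.14905949463173288
```

View pics/ab8.png

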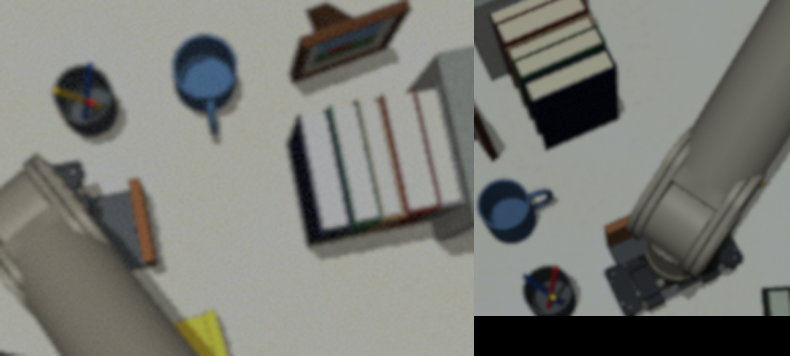

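The bookend slides square with about 5 N. Tool clear of the pen cup and the mug. Continue in slow steps.

Call:
{"name": "play_rows", "arguments": {"motion": [[-0.05,0,0,0,0,0,60],[-0.1,0,0,0,0,0,60],[-0.15,0,0,0,0,0,60],[-0.2,0,0,0,0,0,60],[-0.25,0,0,0,0,0,60]]}}

```text
time: 21.28
ee_pos: [0.5374, 0.1074, 0.0086]
eef_rot: [0.635, 0.773, -0.001, -0.0]
ft_force: [-0.5, 3.7, -0.1]
width: 0.0521
```

Call:
{"name": "play_rows", "arguments": {"motion": [[-0.05,0,0,0,0,0,60],[-0.1,0,0,0,0,0,60],[-0.15,0,0,0,0,0,60],[-0.2,0,0,0,0,0,60],[-0.25,0,0,0,0,0,60]]}}

```text
time: 21.9
ee_pos: [0.5471, 0.0585, 0.0086]
eef_rot: [0.635, 0.773, -0.001, -0.0]
ft_force: [-0.8, 3.6, 0.9]
width: 0.0523
```

```bash
cat > be.py <<'E'
from h import *
np.set_printoptions(precision=4,suppress=True)
s=r.read_state();p,R=cur();print(s["time"],p@XH,p@YH,p[2],s["ft_force"],s["torque"],np.degrees((R.inv()*Rpush(0)).as_rotvec()))
a=eyes.camera("top");b=eyes.camera("side")
for c in(a,b):
    h=cv2.cvtColor(c["image"],cv2.COLOR_RGB2HSV); m=((h[:,:,0]<16)&(h[:,:,1]>110)&(h[:,:,2]>60)).astype(np.uint8)
    k=px(c,[W(.56,-.03,.1)])[0]
    n,L,st,ce=cv2.connectedComponentsWithStats(m)
    for i in range(1,n):
        if st[i,4]<40: continue
        X=at(c,ce[i],.1)
        if not(-.27<X@YH<.1 and .5<X@XH<.62): continue
        kk=cv2.findContours((L==i).astype(np.uint8),0,2)[0][0].reshape(-1,2).astype(np.float32)
        box=cv2.boxPoints(cv2.minAreaRect(kk)); P=np.array([at(c,q,.105) for q in box])
        print("oak",st[i,4],[(round(q@XH,4),round(q@YH,4)) for q in P])
E
python3 be.py
python3 - <<'E'
from h import *
plan([(W(.548,-.094,.010),Rpush(0))])
E
```

```text
21.9 0.5483360248707673 -0.045047273428995435 0.008599697584814107 [-0.7661  3.6102  0.8556] [0.8465 0.1024 0.0311] [-0.093   0.0059  0.4011]
oak 143 [(np.float64(0.6109), np.float64(-0.1299)), (np.float64(0.6111), np.float64(-0.1425)), (np.float64(0.5143), np.float64(-0.1433)), (np.float64(0.5142), np.float64(-0.1308))]
oak 89 [(np.float64(0.6127), np.float64(-0.1409)), (np.float64(0.5644), np.float64(-0.1434)), (np.float64(0.5644), np.float64(-0.1321)), (np.float64(0.6125), np.float64(-0.1297))]
rows 1 [-0.238, -0.003, -0.007] [-0.001, 0.001, 0.003] -> [0.556 0.01  0.01 ]
```

Call:
{"name": "play_rows", "arguments": {"motion": [[-0.05,-0.005,0,0,0,0.004,60],[-0.1,-0.005,0,0,0,0.004,60],[-0.15,-0.005,0,0,0,0.004,60],[-0.2,-0.005,0,0,0,0.004,60],[-0.25,-0.005,0,0,0,0.004,60]]}}

```text
time: 22.62
ee_pos: [0.5558, 0.0093, 0.0086]
eef_rot: [0.637, 0.771, -0.001, -0.0]
ft_force: [-1.0, 3.2, -0.1]
width: 0.0524
```

Call:
{"name": "play_rows", "arguments": {"motion": [[-0.04,0,0,0,0,0,60],[-0.08,0,0,0,0,0,60],[-0.11,0,0,0,0,0,60],[-0.13,0,0,0,0,0,60],[-0.13,0,0,0,0,0,60]]}}

```text
time: 23.25
ee_pos: [0.5607, -0.0164, 0.0086]
eef_rot: [0.637, 0.771, -0.001, -0.0]
ft_force: [-0.3, 1.0, 0.9]
width: 0.0526
```

```bash
python3 be.py; python3 prof.py | grep -v "   "
```

```text
23.25 0.5477011251352407 -0.12116376479792458 0.008605722203306597 [-0.3223  1.0252  0.9049] [ 0.0865 -0.1421 -0.0484] [-0.0916  0.0461  0.0062]
oak 203 [(np.float64(0.6085), np.float64(-0.2051)), (np.float64(0.6088), np.float64(-0.2227)), (np.float64(0.512), np.float64(-0.2228)), (np.float64(0.5118), np.float64(-0.2054))]
oak 109 [(np.float64(0.6136), np.float64(-0.2204)), (np.float64(0.5655), np.float64(-0.2203)), (np.float64(0.5662), np.float64(-0.2058)), (np.float64(0.6142), np.float64(-0.2059))]
top navy pages u 0.5070000000000001 0.6605000000000002
top green pages u 0.5075000000000001 0.6620000000000001
top tan pages u 0.5070000000000001 0.6695000000000002
top navy pages v at u 0.52 -0.26249999999999996 -0.23499999999999993
top navy pages v at u 0.565 -0.26299999999999996 -0.23499999999999993
top navy pages v at u 0.615 -0.26249999999999996 -0.23499999999999993
side navy pages u 0.44 0.6360000000000001
side green pages u 0.5095000000000001 0.6355000000000002
side tan pages u 0.5085000000000001 0.6355000000000002
side navy pages v at u 0.52 -0.25549999999999995 -0.2099999999999999
side navy pages v at u 0.565 -0.26449999999999996 -0.2099999999999999
side navy pages v at u 0.615 -0.25999999999999995 -0.23449999999999993
```

About 10 mm left. Creep in until the force shows contact with the book.

Call:
{"name": "play_rows", "arguments": {"motion": [[-0.012,0,0,0,0,0,60],[-0.025,0,0,0,0,0,60],[-0.037,0,0,0,0,0,60],[-0.04,0,0,0,0,0,60],[-0.04,0,0,0,0,0,60]]}}

```text
time: 24.08
ee_pos: [0.5622, -0.0235, 0.0087]
eef_rot: [0.637, 0.771, -0.001, -0.0]
ft_force: [-0.3, 3.6, 0.4]
width: 0.0526
```

Call:
{"name": "play_rows", "arguments": {"motion": [[-0.006,0,0,0,0,0,60],[-0.01,0,0,0,0,0,60]]}}

```text
time: 24.32
ee_pos: [0.5625, -0.0254, 0.0087]
eef_rot: [0.637, 0.771, -0.001, -0.0]
ft_force: [-0.6, 4.5, 0.5]
width: 0.0521
```

```bash
python3 be.py; python3 prof.py | grep top
```

```text
24.325 0.5477873602855909 -0.13035068322947016 0.00867104144766237 [-0.5784  4.5205  0.4717] [0.908  0.0418 0.091 ] [-0.0855  0.0018  0.044 ]
oak 205 [(np.float64(0.6142), np.float64(-0.2139)), (np.float64(0.6144), np.float64(-0.232)), (np.float64(0.5126), np.float64(-0.2321)), (np.float64(0.5124), np.float64(-0.2141))]
oak 110 [(np.float64(0.6135), np.float64(-0.2297)), (np.float64(0.5663), np.float64(-0.2297)), (np.float64(0.5671), np.float64(-0.2148)), (np.float64(0.6141), np.float64(-0.2149))]
top navy pages u 0.5070000000000001 0.6600000000000001
top green pages u 0.5075000000000001 0.6620000000000001
top tan pages u 0.5070000000000001 0.6695000000000002
top navy pages v at u 0.52 -0.26249999999999996 -0.23499999999999993
top    green pages v -0.298 -0.26949999999999996
top navy pages v at u 0.565 -0.26299999999999996 -0.23499999999999993
top    green pages v -0.2965 -0.26949999999999996
top navy pages v at u 0.615 -0.26249999999999996 -0.23499999999999993
top    green pages v -0.2965 -0.26849999999999996
```

Call:
{"name": "play_rows", "arguments": {"motion": [[-0.005,0,0,0,0,0,60],[-0.008,0,0,0,0,0,60]]}}

```text
time: 24.78
ee_pos: [0.5628, -0.0268, 0.0086]
eef_rot: [0.637, 0.771, -0.0, -0.001]
ft_force: [-0.9, 5.4, 1.4]
width: 0.0522
```

Call:
{"name": "play_rows", "arguments": {"motion": [[-0.004,0,0,0,0,0,60],[-0.005,0,0,0,0,0,60]]}}

```text
time: 25.02
ee_pos: [0.5628, -0.027, 0.0087]
eef_rot: [0.637, 0.771, -0.0, -0.001]
ft_force: [-2.2, 7.4, 1.5]
width: 0.0525
```

Force rose to 7.4 N and the motion stalled, so the bookend is snug. Retreat and rise.

Call:
{"name": "play_rows", "arguments": {"motion": [[0.03,0,0,0,0,0,60],[0.1,0,0,0,0,0,60],[0.15,0,0,0,0,0,60],[0.15,0,0,0,0,0,60]]}}

```text
time: 25.52
ee_pos: [0.5572, 0.0027, 0.0087]
eef_rot: [0.636, 0.771, -0.001, -0.0]
ft_force: [0.3, 0.5, 0.1]
width: 0.0522
```

Call:
{"name": "play_rows", "arguments": {"motion": [[0.0,0,-0.2,0,0,0,60],[0.0,0,-0.5,0,0,0,60],[0.1,0,-0.95,0,0,0,60],[0.1,0,-0.95,0,0,0,60],[0.1,0,-0.95,0,0,0,60]]}}

```text
time: 26.15
ee_pos: [0.5551, 0.0215, 0.2011]
eef_rot: [0.637, 0.771, 0.0, 0.002]
ft_force: [-0.6, 0.0, -0.8]
width: 0.0522
```

Call:
{"name": "play_rows", "arguments": {"motion": [[0.9,0,-0.6,0,0,0,60],[0.9,0,-0.6,0,0,0,60],[0.9,0,-0.6,0,0,0,60],[0.9,0,-0.6,0,0,0,60],[0.9,0,-0.6,0,0,0,60]]}}

```text
time: 26.78
ee_pos: [0.5198, 0.1998, 0.3186]
eef_rot: [0.636, 0.772, -0.0, -0.001]
ft_force: [-0.0, -0.1, -0.3]
width: 0.0521
```

```bash
python3 be.py; python3 prof.py
python3 - <<'E'
from h import *
a=eyes.camera("top");b=eyes.camera("side")
save(a,"t9.png",(290,110,440,240),3);save(b,"s9.png",(195,70,345,200),2.3)
A=cv2.imread("pics/t9.png");B=cv2.imread("pics/s9.png");B=cv2.copyMakeBorder(B,0,A.shape[0]-B.shape[0],0,0,0)
cv2.imwrite("pics/ab9.png",np.hstack([A,B]))
old=cv2.imread("pics/top0.png")[:,:,::-1]
for l in("mug","pen_cup","photo_frame","calculator"):
    print(l,[np.round(at(c,d["xy"])[:2],3) for c in(a,b) for d in eyes.landmark_of(c,l)[:1]])
E
```

```text
26.775 0.5480034100916737 0.09884149664851995 0.3185728153544666 [-0.0144 -0.1061 -0.2642] [ 0.0241 -0.1162  0.0059] [-0.0646 -0.021   0.227 ]
oak 225 [(np.float64(0.6143), np.float64(-0.2157)), (np.float64(0.6144), np.float64(-0.234)), (np.float64(0.512), np.float64(-0.2332)), (np.float64(0.512), np.float64(-0.215))]
oak 235 [(np.float64(0.6135), np.float64(-0.2313)), (np.float64(0.5132), np.float64(-0.2319)), (np.float64(0.5141), np.float64(-0.2162)), (np.float64(0.6141), np.float64(-0.2157))]
top navy pages u 0.5070000000000001 0.6605000000000002
top green pages u 0.5075000000000001 0.6620000000000001
top tan pages u 0.5070000000000001 0.6695000000000002
top navy pages v at u 0.52 -0.26249999999999996 -0.23499999999999993
top    green pages v -0.32 -0.26949999999999996
top navy pages v at u 0.565 -0.26299999999999996 -0.23499999999999993
top    green pages v -0.2975 -0.26949999999999996
top navy pages v at u 0.615 -0.26299999999999996 -0.23449999999999993
top    green pages v -0.2965 -0.26849999999999996
side navy pages u 0.508 0.6340000000000001
side green pages u 0.5090000000000001 0.6355000000000002
side tan pages u 0.5085000000000001 0.6355000000000002
side navy pages v at u 0.52 -0.26099999999999995 -0.23499999999999993
side    green pages v -0.294 -0.26999999999999996
side navy pages v at u 0.565 -0.26049999999999995 -0.23499999999999993
side    green pages v -0.293 -0.26899999999999996
side navy pages v at u 0.615 -0.26049999999999995 -0.23449999999999993
side    green pages v -0.2925 -0.26849999999999996
mug [array([0.748, 0.005]), array([ 0.737, -0.   ])]
pen_cup [array([0.713, 0.136]), array([0.717, 0.143])]
photo_frame [array([ 0.769, -0.166]), array([ 0.78 , -0.168])]
calculator [array([0.331, 0.258]), array([0.33 , 0.258])]
```

View pics/ab9.png

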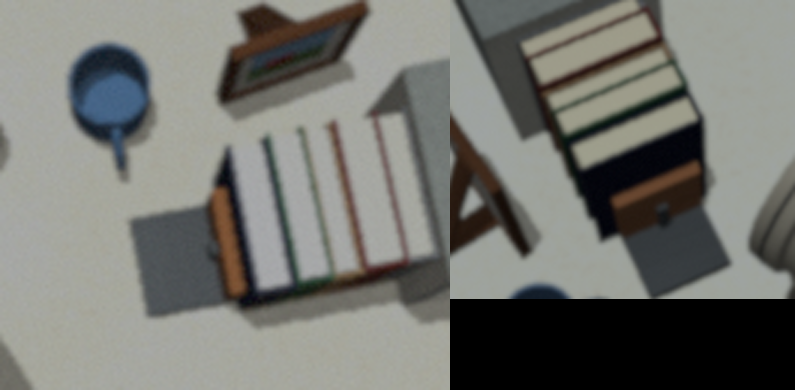

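The final picture shows navy upright in line with the row, and the oak bookend square and snug on it (t 228,245). The tool is clear, so I'll hand it in.

```bash
python3 -c "
from bench import job
print(job.close_job())"
```

```text
the job is handed in; nothing more can be done
None
```

I pushed the navy book upright with two fingers low on its outer edge, pushed its spine into line with the row, and slid the oak bookend up against it. The job is handed in at about 27 s of simulated time; no verdict came back.

Last checks, from both cameras after the arm had moved clear:

| Check | Measured | Allowed |
|---|---|---|
| Spine alignment, navy to green | within about 1 mm | 8 mm |
| Navy against green | parallel, page blocks about 34 mm apart in the top view (33 mm nominal) | 29 to 39 mm |
| Bookend face to navy | about 0 to 1 mm; the push force had risen to 7.4 N and the motion stalled | 6 mm |
| Bookend squareness | within about 0.5° | 5° |
| Bookend offset from navy's middle | about 6 mm | 60 mm |

- **Other things on the desk:** the books look upright and in place. The mug, pen cup, photo frame and calculator read within about 1.5 cm of their first readings. That is the detector's own scatter, so it rules out large shifts but not small ones. The pictures show no disturbance.
- **Force:** the highest reading printed during the pushes was about 8 N.
- **Disagreement:** the detected green spine point was wrong or missing in some pictures (once it landed on the bookend). I judged alignment from the page edges instead.

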